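# Open the child guard of a snack dispenser and hold its plunger half way

### The job

The snack dispenser on the high chair tray lets a small portion fall into its drawer while its spring-loaded plunger is held half way down. Slide the clear guard on its top all the way open, then press the plunger down with the fingertips until its top is level with the tops of the two steel posts beside it, never pushing it to the bottom; keep it there for three seconds and finish the program while still holding it at that level. Leave the drawer shut, the guard open, and the other things where they are.

Things in the scene. Friction and masses are not known exactly. Their poses are not given: they have to be found in the camera images.
- dispenser: White cabinet-like snack dispenser, 140 (x) by 220 mm (y), fixed on the tray; origin: centre of its underside; the drawer faces -x, y is left seen from the drawer side, z up. Deck 115 mm above the origin, in a well with 8 mm walls on all four edges, 38 mm over the deck; the guard slides on the walls. Plunger and posts stand in the +y half.
- guard (a joint): Travel (m) of the guard, a clear plate 136 (x) by 90 (y) by 6 mm with thin white edge strips: 0 = shut over the plunger (plate centre at dispenser y = +50 mm), grows as it slides to the dispenser's -y, 0.100 = stop (centre at y = -50 mm). Top of the plate 159 mm above the dispenser's origin. Friction 1.5 N, stays where left; starts at 0 to 0.015; open from 0.088.
- guard_grip (a point): Centre of the top face of the guard's white handle rib, which stands on the middle of the plate: 50 mm long along the dispenser's x, 14 mm thick along its y, 26 mm tall (from 159 to 185 mm above the dispenser's origin). Moves with the guard; axes as the dispenser's.
- plunger (a joint): Travel (m) of the spring-loaded plunger: 0 = up (at rest), grows as it is pressed straight down, 0.012 = top level with the post tops, 0.024 = bottom. It needs about 1.5 N to start, 6.3 N at 0.012 and 11 N at the bottom (400 N/m), and comes back up when let go.
- plunger_top (a point): Centre of the plunger's flat top: a black round cap 48 mm in diameter, at x = 0, y = +50 mm in the dispenser's frame; at rest 30 mm above the deck (145 mm above the dispenser's origin). Moves with the plunger.
- post_tops (a point): Point midway between the tops of the two fixed dark steel posts, on the plunger's axis, 18 mm above the deck (133 mm above the dispenser's origin), 12 mm under the resting plunger top. The posts are round, 10 mm in diameter, 42 mm to either side of the plunger's axis along the dispenser's x.
- drawer (a joint): Opening of the wooden drawer at the dispenser's base, m: 0 = shut, grows as it slides out to the dispenser's -x, up to 0.07. Its front has a small wooden knob. To be left shut (under 0.01).
- tray: Sage green high chair tray, 400 mm (x) by 640 mm (y), fixed on feet let into the table (its underside 0 to 40 mm above the table); origin at the centre of its underside, its floor 12 mm above it, rim 26 mm tall.
- bowl: White ceramic bowl, 100 mm across, 45 mm tall, on the tray; origin at the centre of its underside. Leave alone.
- cup: Clear plastic cup, 68 mm across, 80 mm tall, on the tray; origin at the centre of its underside. Leave alone.
- toy_car: Wooden toy car, 90 by 50 mm, 51 mm tall, on the tray; origin at the centre of its underside. Leave alone.
- puree_jar: Lidded jar, 58 mm across, 75 mm tall, on the tray; origin at the centre of its underside. Leave alone.
- spoon: Sage green silicone spoon, 140 mm long, lying on the tray in front of the dispenser. Leave alone.

How it is judged:
By the outcome, as a careful person would: the job done as asked, in the order asked, and still so for the second after the job is handed in, while the arm keeps its last pose, push and grip.
It also fails if it takes over 51 s, if anything falls off the work surface, if the arm or the gripper's body presses on something with over 40 N, if the wrist force passes 120 N, or if a joint passes its speed limit or range.

### The arm

A 7-joint arm with a two-finger parallel gripper is mounted at the origin on the work surface. World frame = base frame: x ahead of the robot, y to its left, z up, the work surface at z = 0. Lengths are in mm, angles in rad, forces in N, time in s.
With the tool pointing down it reaches from about 425 to 875 mm from the base axis. Payload 8.4 kg.
Tool frame: the origin (TCP) lies midway between the tips of the shut fingers; the grasp point (between the pads) lies 19 mm behind it; z points along the fingers, y is the line along which they close (so a half turn about z gives the same grasp; the last joint's range is limited). The gripper opens to 87 mm and grips with 3 to 60 N. Pads are 19 mm wide; open, the fingers measure 117 mm over their backs; the gripper's body (75 mm by 190 mm) begins 51 mm behind the grasp point.
Start: joints at [-1.402, 0.333, 0.04, 1.465, -0.013, 1.343, -0.059], TCP at [171.999, 626.801, 222.546] pointing down, gripper open.
Joint ranges: [-2.58, 2.58], [-0.38, 2.09], [-1.3, 1.39], [0.25, 2.4], [-1.5, 4.64], [0.08, 2.09], [-2.65, 2.65]. Speed limits (rad/s): [2.22, 2.22, 2.79, 2.79, 3.14, 3.14, 3.14].

### API

Orientations are given as a unit quaternion [w, x, y, z].
In Python, from workcell import arm gives the robot as it stands. The module is installed in compiled form; this text tells all that it offers.
- The arm moves only by the tool servo_tool, never from a script. Its argument "moves" is a list of rows, each a list of 2 entries, a list of its own where there are three numbers: the shift along the world's x, y, z scaled (see below), then the turn, a rotation vector about the world's x, y, z scaled (see below). A call has 1 to 10 rows; each row shifts and turns the commanded pose from where the row before left it; what a row does not reach is not made up. The controller multiplies each number of a shift by 0.02 m and each number of a turn by 180 degrees. A row lasts 1/10 s, in which the tool goes at most 50 mm and 8.59 degrees, less where a joint would pass 70% of its speed; a pose out of reach is approached as far as the arm can. A call with a number of a shift or a turn outside -1 to 1 is refused whole. A call with a gripper value outside its range is refused whole. "gripper" is the opening, from -1 (shut) to 1 (fully open), set as the call begins (left out, the last holds). The fingers move at their own pace and stop on an object; "squeeze" is the grip in N (left out, the last holds). Time passes only in rows, so rows that do not move let the fingers close. It gives the time, the measured TCP pose, the force, the opening and the grip force at its end, in the units of the state.
- arm.read_state(): the state, without advancing time (a new reading comes with each control period).
- arm.capture(name): name is "scene" or "top" or "wrist"; returns a dict with "color" (384x512x3 uint8, blue, green, red), "depth" (384x512 float32, mm along the optical axis (not along the pixel's ray), 0 where there is no reading), "camera_matrix" (3x3 intrinsics, pixels), "view" (4x4, takes a point from world to camera coordinates). Camera axes: x right, y down, z forward; pixel columns grow to the right and rows downward; lengths in mm; the calibration is good to about 2 mm. A picture is of the moment at which its call begins.
- arm.close_job(): hands the job in; it is judged then, once.
The state is a dict: "t": time; "q": joint angles; "qd": joint speeds; "effort": joint torques, N m; "ee_pos": TCP position; "ee_rot": TCP orientation; "contact_force": force on the tool from outside, world axes, zero at the start; "moment": the same for the moment, N m; "finger_gap": finger opening in mm; "grip_force": force on a finger pad.
Only numpy, scipy, OpenCV 4.12 (cv2) and the standard library are available. Lean on these libraries where they do the work, as an engineer would, in place of code of your own. Each camera call takes 0.05 s, during which the arm holds its last target. There are 200 camera calls.

## Working session

There is one attempt and no reset: what is moved stays moved. The work goes in short steps, Python scripts to look and compute and a tool call to move; the robot and the scene stay as the last step left them, time stands still between calls to the robot, and variables do not carry over. Pictures are saved under pics/ and viewed, at most 10 in all, crops included, and the job is handed in when it is done.

Besides the shell and the picture viewer there is one more tool, called after "Call:" in YAML: its name, and indented under it one key for each argument. servo_tool: Moves the arm, as the interface text tells. Shifts and turns lie within -1 to 1; 1 stands for 0.02 m of shift or 180 degrees of turn. Its arguments: {"type":"object","properties":{"moves":{"type":"array"},"gripper":{"type":"number"},"squeeze":{"type":"number"}},"required":["moves"]}

```bash
mkdir -p pics; cat > h.py <<'E'
import numpy as np, cv2
from workcell import arm
def cap(n):
    c=arm.capture(n); d=c["depth"]; K=c["camera_matrix"]; V=c["view"]
    v,u=np.mgrid[:384,:512]
    p=np.stack([(u-K[0,2])/K[0,0]*d,(v-K[1,2])/K[1,1]*d,d],-1)
    R=V[:3,:3]; c["P"]=(p-V[:3,3])@R   # world xyz per pixel
    c["P"][d==0]=np.nan
    return c
def ray(c,u,v,z):
    K=c["camera_matrix"];V=c["view"];R=V[:3,:3];o=-R.T@V[:3,3]
    d=R.T@np.linalg.inv(K)@np.array([u,v,1.]); return o+d*(z-o[2])/d[2]
E
python3 - <<'E'
from h import *
s=arm.read_state(); print({k:np.round(v,3) for k,v in s.items()})
for n in("scene","top"):
    c=cap(n); cv2.imwrite(f"pics/{n}0.png",c["color"]); np.savez(f"{n}0.npz",**c)
    V=c["view"];print(n,-V[:3,:3].T@V[:3,3],V[2,:3])
E
```

```text
{'t': np.float64(0.0), 'q': array([-1.402,  0.334,  0.04 ,  1.466, -0.013,  1.343, -0.059]), 'qd': array([ 0.001, -0.   ,  0.001, -0.001,  0.002,  0.001,  0.001]), 'effort': array([-1.0000e-03, -6.5634e+01,  1.3350e+00, -4.0381e+01, -6.0000e-02,
        4.5000e-02,  0.0000e+00]), 'ee_pos': array([171.907, 626.366, 221.657]), 'ee_rot': array([-0.   ,  0.134,  0.991, -0.001]), 'contact_force': array([ 0.552,  0.238, -0.124]), 'moment': array([ 0.02 ,  0.012, -0.04 ]), 'grip_force': np.float64(0.0), 'finger_gap': np.float64(87.0)}
scene [ 330.79923364 -273.07242637 1299.74152662] [ 0.17732944  0.2713164  -0.94601357]
top [ 495.99742379   38.89714698 1110.54560274] [ 0.06907692  0.01930104 -0.99742461]
```

```bash
python3 -c "
import cv2;a=cv2.imread('pics/scene0.png');b=cv2.imread('pics/top0.png')
cv2.imwrite('pics/both.png',cv2.resize(cv2.vconcat([a,b]),(800,1200))[:1200]) 
cv2.imwrite('pics/s_big.png',cv2.resize(a,(800,600)));cv2.imwrite('pics/t_big.png',cv2.resize(b,(800,600)))"
```

```text
(no output)
```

View pics/t_big.png

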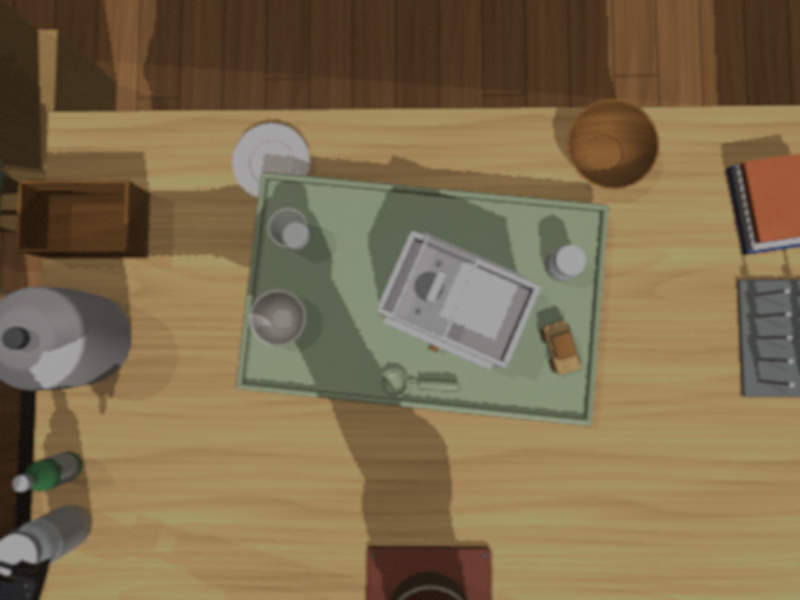

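View pics/s_big.png

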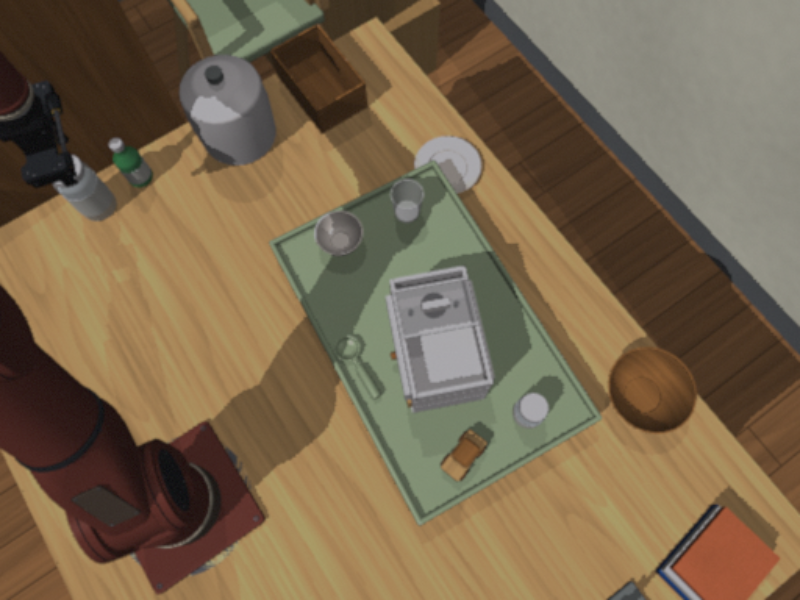

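The top view shows the dispenser at about px (460,300) with the plunger at (430,287), its rib over it, and the drawer knob at (432,347). The scene view agrees. Next I measure the rib top and wall tops from depth.

```bash
cat > m.py <<'E'
from h import *
for n in("top","scene"):
    c=np.load(f"{n}0.npz"); P=c["P"]; g=c["color"].astype(int)
    x,y,z=np.moveaxis(P,-1,0)
    box=(x>500)&(x<800)&(y>-170)&(y<170)
    print(n,"tray floor z",np.nanmedian(z[box&(g[...,1]-g[...,2]>10)]))
    zz=z[box&(z>60)]; h,e=np.histogram(zz,bins=np.arange(60,280,4)); print([(int(a),int(b)) for a,b in zip(e,h) if b>5])
E
python3 m.py
```

```text
top tray floor z 51.508309540712055
[(60, 202), (64, 256), (68, 15), (160, 220), (164, 1570), (168, 295), (172, 29), (176, 29), (180, 23), (184, 28), (188, 26), (192, 27), (196, 30), (200, 256), (204, 418), (208, 1409), (212, 388), (216, 7), (232, 64), (236, 57)]
scene tray floor z 51.378252559466645
[(60, 177), (64, 173), (68, 32), (72, 6), (76, 7), (80, 9), (84, 6), (88, 6), (96, 7), (100, 6), (104, 7), (108, 8), (116, 8), (120, 11), (124, 7), (132, 7), (136, 7), (140, 12), (144, 8), (148, 7), (152, 10), (156, 9), (160, 314), (164, 981), (168, 297), (172, 41), (176, 42), (180, 37), (184, 36), (188, 36), (192, 46), (196, 45), (200, 230), (204, 414), (208, 857), (212, 335), (216, 18), (220, 13), (224, 6), (228, 11), (232, 60), (236, 29)]
```

```bash
cat > m2.py <<'E'
from h import *
A=[];B=[]
for n in("top","scene"):
    c=np.load(f"{n}0.npz"); P=c["P"]
    x,y,z=np.moveaxis(P,-1,0)
    box=(x>500)&(x<800)&(y>-170)&(y<170)
    def rect(lo,hi,t):
        q=P[box&(z>lo)&(z<hi)][:,:2].astype(np.float32)
        r=cv2.minAreaRect(q); print(n,t,len(q),np.round(r[0],1),np.round(r[1],1),round(r[2],2),"mean",q.mean(0)); return r
    rect(230,242,"rib"); rect(199,215,"top"); rect(206,215,"plate"); rect(160,170,"deck")
    for u,v in [(305,190),(275,183)]: print(np.round(P[v,u],1)) if n=="top" else 0
E
python3 m2.py
python3 - <<'E'
import cv2
a=cv2.imread('pics/top0.png')[140:245,230:360]
b=cv2.imread('pics/scene0.png')[165:270,235:325]
cv2.imwrite('pics/crop.png',cv2.hconcat([cv2.resize(x,None,fx=3.6,fy=3.6,interpolation=cv2.INTER_CUBIC) for x in (a,b)]))
E
```

```text
top rib 123 [576.7  -3.9] [13.8 48.9] 66.3 mean [576.61694    -3.7531564]
top top 2460 [560.9 -40.2] [220.1 140.2] 66.09 mean [577.7488   -11.811079]
top plate 1975 [560.9 -40.6] [218.1 137.5] 66.19 mean [576.5897     -3.8585443]
top deck 2054 [561.  -40.3] [204.8 162. ] 66.29 mean [558.97797  -62.600597]
[565.1 -74.9 167.1]
[579.1   2.7 210.1]
scene rib 95 [574.7  -5.2] [14.7 49.3] 66.83 mean [574.3155    -5.505079]
scene top 1833 [559.1 -40.8] [221.2 140.1] 66.24 mean [576.0475   -14.188708]
scene plate 1412 [558.9 -42.6] [219.1 138.3] 67.39 mean [574.8092    -6.727234]
scene deck 1527 [558.3 -43.2] [216.1 162.5] 66.38 mean [554.044    -73.669685]
```

View pics/crop.png

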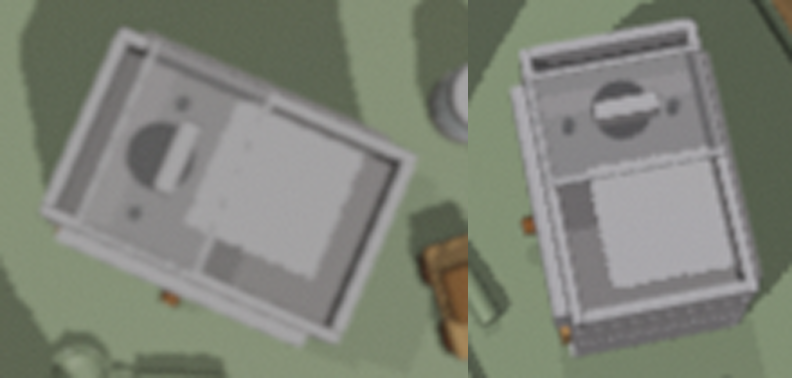

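```bash
python3 - <<'E'
from h import *
for n in("top","scene"):
    P=np.load(f"{n}0.npz")["P"]; x,y,z=np.moveaxis(P,-1,0)
    for a,b in [(172,626),(240,540),(300,440),(381,322),(450,220),(520,120),(590,30)]:
        m=(np.hypot(x-a,y-b)<110); print(n,a,b,np.nanmax(z[m]) if m.any() else None)
    m=(z>150)&(y>150)&(x>150)&(x<800)&(y<800); print(n,np.nanmin(P[m],0),np.nanmax(P[m],0))
E
```

```text
top 172 626 338.68517895528856
top 240 540 338.68517895528856
top 300 440 8.016789824823842
top 381 322 69.69271841354053
top 450 220 101.23597919550606
top 520 120 216.79262392407173
top 590 30 240.96363974661824
top [150.11190611 525.45198589 150.00072293] [584.77521372 706.78371696 338.68517896]
scene 172 626 506.4673055245519
scene 240 540 506.4673055245519
scene 300 440 9.614460258459383
scene 381 322 70.95442049909903
scene 450 220 101.26529004154388
scene 520 120 218.03135600727646
scene 590 30 240.04697079202208
scene [150.03015669 524.50095312 150.0691311 ] [581.0379382  728.1664814  506.46730552]
```

Call:
servo_tool:
  moves:
    - [[0.695,-1,0.2],[0,0,-0.0233]]
    - [[0.695,-1,0.2],[0,0,-0.0233]]
    - [[0.695,-1,0.2],[0,0,0]]
    - [[0.695,-1,0.2],[0,0,0]]
    - [[0.695,-1,0.2],[0,0,0]]
    - [[0.695,-1,0.2],[0,0,0]]
    - [[0.695,-1,0.2],[0,0,0]]
    - [[0.695,-1,0.2],[0,0,0]]
    - [[0.695,-1,0.2],[0,0,0]]
    - [[0.695,-1,0.2],[0,0,0]]
  gripper: -1
  squeeze: 20

```text
t: 1.1
ee_pos: [311.4, 425.7, 262.4]
ee_rot: [-0.0, 0.206, 0.979, -0.0]
contact_force: [0.1, -0.8, 0.1]
finger_gap: 14.9
grip_force: 0.0
```

Call:
servo_tool:
  moves:
    - [[0.695,-1,0],[0,0,0]]
    - [[0.695,-1,0],[0,0,0]]
    - [[0.695,-1,0],[0,0,0]]
    - [[0.695,-1,0],[0,0,0]]
    - [[0.695,-1,0],[0,0,0]]
    - [[0.695,-1,0],[0,0,0]]
    - [[0.695,-1,0],[0,0,0]]
    - [[0.695,-1,0],[0,0,0]]
    - [[0.695,-1,0],[0,0,0]]
    - [[0.695,-1,0],[0,0,0]]

```text
t: 2.1
ee_pos: [450.3, 225.8, 262.3]
ee_rot: [-0.0, 0.206, 0.979, -0.0]
contact_force: [0.6, 0.3, 0.4]
finger_gap: 0.3
grip_force: 0.0
```

Call:
servo_tool:
  moves:
    - [[0.695,-1,0],[0,0,0]]
    - [[0.695,-1,0],[0,0,0]]
    - [[0.695,-1,0],[0,0,0]]
    - [[0.695,-1,0],[0,0,0]]
    - [[0.695,-1,0],[0,0,0]]
    - [[0.695,-1,0],[0,0,0]]
    - [[0.695,-1,0],[0,0,0]]
    - [[0.695,-1,0],[0,0,0]]
    - [[0.695,-1,0],[0,0,0]]
    - [[0.695,-1,0],[0,0,0]]

```text
t: 3.1
ee_pos: [589.3, 26.0, 262.2]
ee_rot: [-0.0, 0.206, 0.979, -0.0]
contact_force: [0.9, 0.2, -0.2]
finger_gap: 0.4
grip_force: 0.0
```

Call:
servo_tool:
  moves:
    - [[0,0,-0.5],[0,0,0]]
    - [[0,0,-0.5],[0,0,0]]
    - [[0,0,-0.5],[0,0,0]]
    - [[0,0,-0.5],[0,0,0]]
    - [[0,0,0],[0,0,0]]

```text
t: 3.6
ee_pos: [587.8, 27.7, 220.7]
ee_rot: [-0.001, 0.205, 0.979, -0.0]
contact_force: [-0.5, -0.3, 0.2]
finger_gap: 0.2
grip_force: 0.0
```

```bash
python3 - <<'E'
from h import *
a=cap("top")["color"][120:250,220:370]; b=cap("scene")["color"][130:280,220:340]; 
f=lambda x:cv2.resize(x,(400,int(400*x.shape[0]/x.shape[1])),interpolation=cv2.INTER_CUBIC)
a,b=f(a),f(b); h=max(len(a),len(b)); p=lambda x:cv2.copyMakeBorder(x,0,h-len(x),0,0,0)
cv2.imwrite("pics/pre.png",cv2.hconcat([p(a),p(b)])); print(arm.read_state()["ee_pos"])
E
```

```text
[588.77184901  27.30815646 222.44773428]
```

View pics/pre.png

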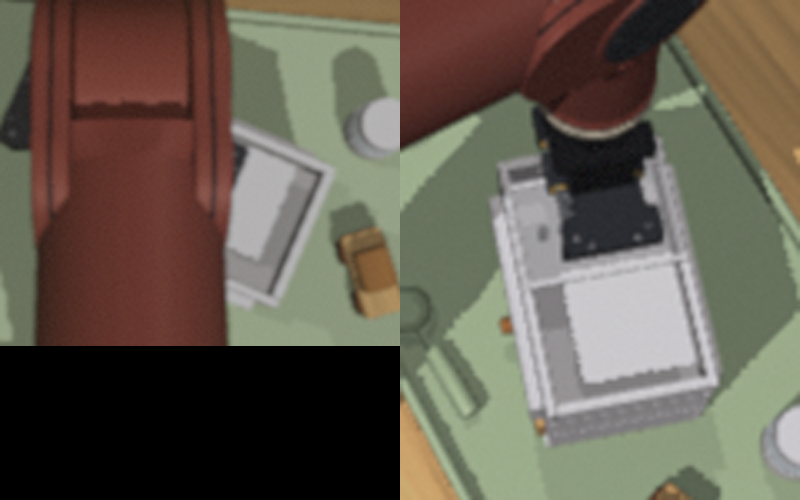

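The scene picture shows the gripper (px 610,210) over the plunger side, on the +y side of the rib, and the drawer is shut. Now I push the rib toward -y.

Call:
servo_tool:
  moves:
    - [[-0.16,-0.366,0],[0,0,0]]
    - [[-0.16,-0.366,0],[0,0,0]]
    - [[-0.16,-0.366,0],[0,0,0]]
    - [[-0.16,-0.366,0],[0,0,0]]
    - [[-0.16,-0.366,0],[0,0,0]]
    - [[-0.16,-0.366,0],[0,0,0]]
    - [[-0.16,-0.366,0],[0,0,0]]
    - [[-0.16,-0.366,0],[0,0,0]]
    - [[-0.16,-0.366,0],[0,0,0]]
    - [[-0.16,-0.366,0],[0,0,0]]

```text
t: 4.7
ee_pos: [556.7, -47.0, 222.5]
ee_rot: [-0.0, 0.206, 0.979, -0.0]
contact_force: [0.8, 1.1, 1.7]
finger_gap: 0.3
grip_force: 0.9
```

Call:
servo_tool:
  moves:
    - [[-0.08,-0.183,0],[0,0,0]]
    - [[-0.08,-0.183,0],[0,0,0]]
    - [[-0.08,-0.183,0],[0,0,0]]
    - [[-0.08,-0.183,0],[0,0,0]]

```text
t: 5.1
ee_pos: [550.5, -61.1, 222.5]
ee_rot: [-0.0, 0.205, 0.979, -0.0]
contact_force: [0.2, 1.7, 1.3]
finger_gap: 0.1
grip_force: 0.8
```

Call:
servo_tool:
  moves:
    - [[-0.04,-0.092,0],[0,0,0]]
    - [[0,0,0],[0,0,0]]

```text
t: 5.3
ee_pos: [549.6, -63.3, 222.5]
ee_rot: [-0.0, 0.206, 0.979, -0.0]
contact_force: [0.3, -0.3, 0.7]
finger_gap: 0.4
grip_force: 0.0
```

Call:
servo_tool:
  moves:
    - [[-0.04,-0.092,0],[0,0,0]]
    - [[-0.02,-0.046,0],[0,0,0]]

```text
t: 5.5
ee_pos: [548.6, -65.6, 222.4]
ee_rot: [-0.0, 0.206, 0.979, -0.0]
contact_force: [1.5, 1.3, -0.0]
finger_gap: 0.5
grip_force: 0.8
```

Call:
servo_tool:
  moves:
    - [[-0.02,-0.046,0],[0,0,0]]
    - [[0,0,0],[0,0,0]]

```text
t: 5.7
ee_pos: [548.1, -66.7, 222.4]
ee_rot: [-0.0, 0.206, 0.979, -0.0]
contact_force: [0.4, 0.1, -0.1]
finger_gap: 0.5
grip_force: 0.4
```

Call:
servo_tool:
  moves:
    - [[-0.03,-0.069,0],[0,0,0]]
    - [[-0.02,-0.046,0],[0,0,0]]
    - [[0,0,0],[0,0,0]]

```text
t: 6.0
ee_pos: [547.1, -69.1, 222.5]
ee_rot: [-0.0, 0.206, 0.979, -0.0]
contact_force: [0.0, 0.3, -0.0]
finger_gap: 0.1
grip_force: 0.3
```

```bash
python3 - <<'E'
from h import *
o=np.array([560,-40.5]); ey=np.array([.4035,.915]); ex=np.array([.915,-.4035])
c=cap("scene"); P=c["P"]; q=P[...,:2]-o; dx=q@ex; dy=q@ey; z=P[...,2]
m=(z>204)&(z<216)&(abs(dx)<55)&(abs(dy)<118); h,e=np.histogram(dy[m],np.arange(-115,116,5)); print([(int(a),int(b)) for a,b in zip(e,h) if b])
cv2.imwrite("pics/post.png",cv2.resize(c["color"][130:280,200:350],(600,600),interpolation=cv2.INTER_CUBIC))
E
```

```text
[(-115, 8), (-110, 44), (-105, 8), (-95, 13), (-90, 17), (-85, 14), (-80, 20), (-75, 21), (-70, 27), (-65, 27), (-60, 27), (-55, 25), (-50, 22), (-45, 22), (-40, 14), (-35, 15), (-30, 16), (-25, 12), (-20, 15), (-15, 14), (-10, 18), (-5, 7)]
```

View pics/post.png

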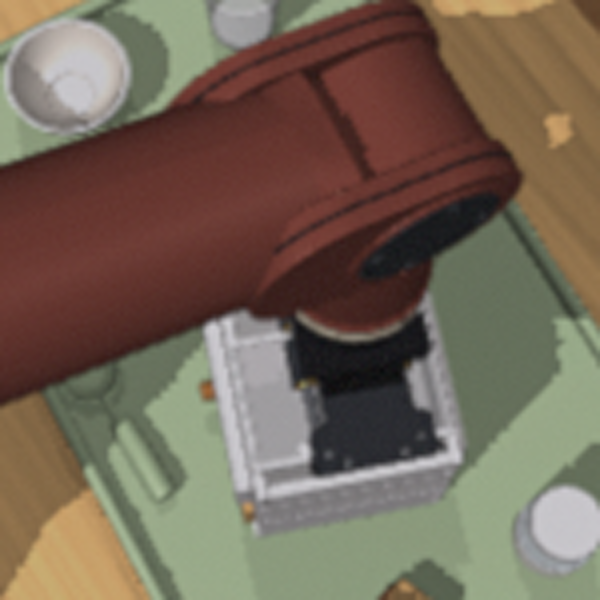

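The guard plate now lies on the -y half (px 240-460, 340-490), spanning about -94 to -2 mm, so it is almost at the stop. I push a little further to feel it.

Call:
servo_tool:
  moves:
    - [[-0.03,-0.069,0],[0,0,0]]
    - [[-0.02,-0.046,0],[0,0,0]]
    - [[0,0,0],[0,0,0]]

```text
t: 6.35
ee_pos: [546.1, -71.4, 222.6]
ee_rot: [-0.0, 0.206, 0.979, -0.0]
contact_force: [0.3, 1.0, 1.0]
finger_gap: 0.3
grip_force: 0.3
```

Call:
servo_tool:
  moves:
    - [[-0.02,-0.046,0],[0,0,0]]
    - [[0,0,0],[0,0,0]]

```text
t: 6.55
ee_pos: [545.9, -71.7, 222.6]
ee_rot: [0.0, 0.205, 0.979, 0.0]
contact_force: [1.1, 3.1, -0.6]
finger_gap: 0.6
grip_force: 1.4
```

The stop is felt: about 3 N, with the motion stalled. Next I go over the plunger and take a tare reading there.

Call:
servo_tool:
  moves:
    - [[0.215,0.485,0],[0,0,0]]
    - [[0.215,0.485,0],[0,0,0]]
    - [[0.215,0.485,0],[0,0,0]]
    - [[0.215,0.485,0],[0,0,0]]
    - [[0.215,0.485,0],[0,0,0]]
    - [[0.215,0.485,0],[0,0,0]]
    - [[0.215,0.485,0],[0,0,0]]
    - [[0.215,0.485,0],[0,0,0]]
    - [[0,0,0],[0,0,0]]
    - [[0,0,0],[0,0,0]]

```text
t: 7.55
ee_pos: [580.2, 5.4, 222.5]
ee_rot: [-0.0, 0.206, 0.979, -0.0]
contact_force: [0.7, 0.1, -0.2]
finger_gap: 0.4
grip_force: 0.0
```

```bash
python3 - <<'E'
from h import *
o=np.array([560,-40.5]); ey=np.array([.4035,.915]); ex=np.array([.915,-.4035])
c=cap("wrist"); P=c["P"]; q=P[...,:2]-o; dx=q@ex; dy=q@ey; z=P[...,2]
D=lambda m:(m.sum(),np.round(np.nanmedian(P[m],0),1)) 
print("deck",D((abs(dx)<55)&(dy>5)&(dy<95)&(z<172)&(z>155)))
m=(np.hypot(dx,dy-50)<40)&(z>190)&(z<205)
print("cap",D(m),np.nanmean(dx[m]),np.nanmean(dy[m]),dx[m].min() if m.any() else 0,dx[m].max() if m.any() else 0)
for s in(-42,42):
  m=(np.hypot(dx-s,dy-50)<10)&(z>178)&(z<192); print("post",D(m),np.nanmean(dx[m]),np.nanmean(dy[m]))
cv2.imwrite("pics/w.png",c["color"])
for i in range(6): cap("wrist"); s=arm.read_state(); print(s["t"],s["ee_pos"].round(2),s["contact_force"].round(2))
E
```

```text
deck (np.int64(6954), array([554.3,  20. , 166.8]))
cap (np.int64(1666), array([570.3,   9.6, 196.7])) -9.987833541552401 49.221611639755274 -23.32299705339337 3.143282191841571
post (np.int64(145), array([541.2,  21.7, 184.8])) -42.28899461970827 49.302075455276075
post (np.int64(0), array([nan, nan, nan])) nan nan
7.65 [580.05   4.78 222.59] [0.08 0.28 0.36]
7.7 [580.07   4.8  222.65] [-0.92 -0.15 -0.37]
7.75 [580.08   4.88 222.66] [-0.54  0.01  0.28]
7.8 [580.09   4.96 222.67] [-0.73 -0.33  0.12]
7.85 [580.1    5.09 222.63] [-0.76 -0.01 -0.2 ]
7.9 [580.12   5.17 222.63] [ 0.49  0.66 -0.7 ]
  return np.nanmean(a, axis, out=out, keepdims=keepdims)
<stdin>:9: RuntimeWarning: Mean of empty slice
```

View pics/w.png

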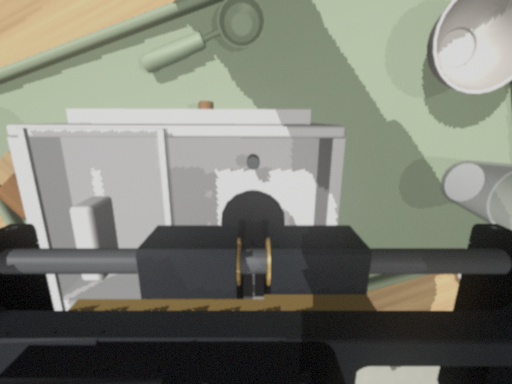

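The wrist view shows the cap at px (253,215) clear of the guard, a post at (253,161), and the fingers centred over the cap. The cap top measures 196.7 and the post top 184.8, as expected. Descending.

Call:
servo_tool:
  moves:
    - [[0,0,-0.35],[0,0,0]]
    - [[0,0,-0.35],[0,0,0]]
    - [[0,0,-0.3],[0,0,0]]
    - [[0,0,-0.15],[0,0,0]]
    - [[0,0,0],[0,0,0]]
    - [[0,0,0],[0,0,0]]

```text
t: 8.5
ee_pos: [580.3, 5.5, 199.6]
ee_rot: [0.0, 0.206, 0.979, -0.0]
contact_force: [-0.3, 1.0, 0.4]
finger_gap: 0.2
grip_force: 0.0
```

Call:
servo_tool:
  moves:
    - [[0,0,-0.05],[0,0,0]]
    - [[0,0,-0.05],[0,0,0]]
    - [[0,0,0],[0,0,0]]

```text
t: 8.8
ee_pos: [580.2, 5.6, 197.5]
ee_rot: [0.0, 0.206, 0.979, 0.0]
contact_force: [-0.7, 0.1, -0.4]
finger_gap: 0.6
grip_force: 0.0
```

Call:
servo_tool:
  moves:
    - [[0,0,-0.05],[0,0,0]]
    - [[0,0,-0.05],[0,0,0]]
    - [[0,0,0],[0,0,0]]

```text
t: 9.1
ee_pos: [580.3, 5.5, 195.6]
ee_rot: [0.0, 0.206, 0.979, 0.0]
contact_force: [-0.1, 0.0, 1.9]
finger_gap: 0.4
grip_force: 1.0
```

Call:
servo_tool:
  moves:
    - [[0,0,-0.05],[0,0,0]]
    - [[0,0,-0.05],[0,0,0]]
    - [[0,0,0],[0,0,0]]

```text
t: 9.4
ee_pos: [580.3, 5.5, 193.6]
ee_rot: [0.0, 0.206, 0.979, 0.0]
contact_force: [1.3, -0.8, 2.6]
finger_gap: 0.4
grip_force: 1.4
```

Call:
servo_tool:
  moves:
    - [[0,0,-0.1],[0,0,0]]
    - [[0,0,-0.1],[0,0,0]]
    - [[0,0,-0.1],[0,0,0]]
    - [[0,0,-0.05],[0,0,0]]
    - [[0,0,0],[0,0,0]]
    - [[0,0,0],[0,0,0]]

```text
t: 10.0
ee_pos: [580.3, 5.5, 186.6]
ee_rot: [0.0, 0.206, 0.979, 0.0]
contact_force: [-0.5, 0.7, 5.8]
finger_gap: 0.3
grip_force: 2.7
```

```bash
cat > g.py <<'E'
from h import *
o=np.array([560,-40.5]); ey=np.array([.4035,.915]); ex=np.array([.915,-.4035])
F=[];Z=[];A=[];B=[]
for i in range(8):
    P=cap("wrist")["P"]; s=arm.read_state(); F.append(s["contact_force"][2]); Z.append(s["ee_pos"][2])
    q=P[...,:2]-o; dx=q@ex; dy=q@ey; z=P[...,2]
    A.append(np.nanmedian(z[(dx>-21)&(dx<-5)&(abs(dy-50)<12)&(z>170)&(z<192)])); B.append(np.nanmedian(z[(np.hypot(dx+42,dy-50)<4)&(z>178)]))
print(s["t"],"F",np.mean(F),"z",np.mean(Z),"cap",np.mean(A),"post",np.mean(B),"rest est",np.mean(Z)+(np.mean(F)-1.5)/.4, s["ee_pos"])
E
python3 g.py
```

```text
10.4 F 5.405158950514846 z 186.688456633597 cap 186.93371655349796 post 184.81588141482376 rest est 196.45135400988414 [580.31771388   5.53871198 186.70360724]
```

Cap is 2.1 mm above the post tops, and force and height agree (2.2 mm). I go down 2.1 mm, then hold.

Call:
servo_tool:
  moves:
    - [[0,0,-0.055],[0,0,0]]
    - [[0,0,-0.05],[0,0,0]]
    - [[0,0,0],[0,0,0]]
    - [[0,0,0],[0,0,0]]

```text
t: 10.8
ee_pos: [580.3, 5.5, 184.7]
ee_rot: [0.0, 0.206, 0.979, 0.0]
contact_force: [-2.1, -0.5, 6.9]
finger_gap: 0.3
grip_force: 3.1
```

```bash
python3 g.py
```

```text
11.2 F 6.358588639753677 z 184.6906554791495 cap 184.96677941158399 post 184.791187421978 rest est 196.8371270785337 [580.32709639   5.55180564 184.69829668]
```

Call:
servo_tool:
  moves:
    - [[0,0,0],[0,0,0]]
    - [[0,0,0],[0,0,0]]
    - [[0,0,0],[0,0,0]]
    - [[0,0,0],[0,0,0]]
    - [[0,0,0],[0,0,0]]
    - [[0,0,0],[0,0,0]]
    - [[0,0,0],[0,0,0]]
    - [[0,0,0],[0,0,0]]
    - [[0,0,0],[0,0,0]]
    - [[0,0,0],[0,0,0]]

```text
t: 12.2
ee_pos: [580.3, 5.5, 184.7]
ee_rot: [0.0, 0.206, 0.979, 0.0]
contact_force: [-1.5, 0.5, 6.7]
finger_gap: 0.6
grip_force: 3.1
```

Level within 0.2 mm. I hold it for more than three further seconds and check the whole scene.

Call:
servo_tool:
  moves:
    - [[0,0,0],[0,0,0]]
    - [[0,0,0],[0,0,0]]
    - [[0,0,0],[0,0,0]]
    - [[0,0,0],[0,0,0]]
    - [[0,0,0],[0,0,0]]
    - [[0,0,0],[0,0,0]]
    - [[0,0,0],[0,0,0]]
    - [[0,0,0],[0,0,0]]
    - [[0,0,0],[0,0,0]]
    - [[0,0,0],[0,0,0]]

```text
t: 13.2
ee_pos: [580.3, 5.5, 184.7]
ee_rot: [0.0, 0.206, 0.979, 0.0]
contact_force: [-1.4, 0.3, 6.2]
finger_gap: 0.2
grip_force: 3.1
```

Call:
servo_tool:
  moves:
    - [[0,0,0],[0,0,0]]
    - [[0,0,0],[0,0,0]]
    - [[0,0,0],[0,0,0]]
    - [[0,0,0],[0,0,0]]
    - [[0,0,0],[0,0,0]]
    - [[0,0,0],[0,0,0]]
    - [[0,0,0],[0,0,0]]
    - [[0,0,0],[0,0,0]]
    - [[0,0,0],[0,0,0]]
    - [[0,0,0],[0,0,0]]

```text
t: 14.2
ee_pos: [580.3, 5.5, 184.7]
ee_rot: [0.0, 0.206, 0.979, 0.0]
contact_force: [-1.2, 0.2, 7.7]
finger_gap: 0.7
grip_force: 3.1
```

Call:
servo_tool:
  moves:
    - [[0,0,0],[0,0,0]]
    - [[0,0,0],[0,0,0]]
    - [[0,0,0],[0,0,0]]
    - [[0,0,0],[0,0,0]]
    - [[0,0,0],[0,0,0]]

```text
t: 14.7
ee_pos: [580.3, 5.5, 184.7]
ee_rot: [0.0, 0.206, 0.979, 0.0]
contact_force: [-0.8, -0.1, 5.9]
finger_gap: 0.4
grip_force: 3.1
```

```bash
python3 g.py; python3 - <<'E'
from h import *
cv2.imwrite("pics/end.png",cv2.resize(cap("scene")["color"],(800,600)))
E
```

```text
15.1 F 6.3282527333895535 z 184.67892446487443 cap 184.99410606623127 post 184.81641141666876 rest est 196.7495562983483 [580.3266407    5.49413034 184.68894806]
```

View pics/end.png

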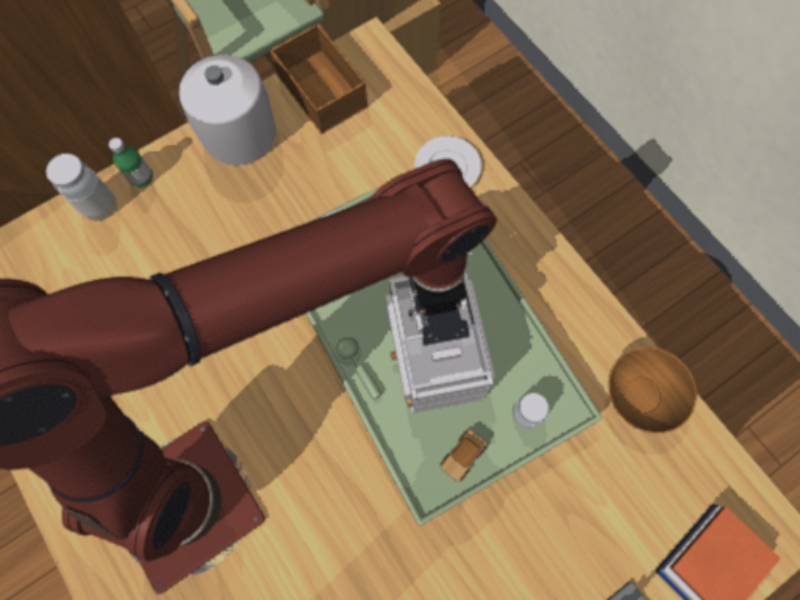

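The guard is open with its rib at px (447,353), the drawer is shut with its knob at (394,356), and the car, jar and spoon have not moved. Handing in.

```bash
python3 -c "
from workcell import arm
print(arm.close_job())"
```

```text
the job is handed in; nothing more can be done
None
```

Job handed in at about 15 s: I slid the guard open to its stop, then held the plunger within about 0.2 mm of the post tops for over 4 s, and it was still held at hand-in; the drawer stayed shut and nothing else appeared to have moved, though the arm hid the bowl and cup in the last picture.

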